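# Fit the flat-shanked gas key into the bench isolator

### The job

Put the yellow-handled gas key into the bench gas isolator: take it from the wooden key block, turn it so that its flat shank matches the oblong key hole in the brass plate, lower it fully home until its collar lies flat on the plate, and let go. Leave the blue key parked in the block.

Things in the scene. Friction and masses are not known exactly. Their poses are not given: they have to be found in the camera images.
- gas_key: Yellow T-handled steel key, loose, upright in a round hole of the block. Origin: centre of the underside of its collar (64 mm across, 6 thick); z up. Handle bar 64 mm (x) by 18 (y), 24 high, centre 42 mm above the origin, on a 16 mm stem. Flat shank below: 36 mm (x) by 14 (y), 42 long, last 6 mm 30 x 9. Half a turn about z changes nothing. About 0.16 kg.
- water_key: Like the gas key, same origin, axes and sizes, but with a blue T-handle and a round shank 30 mm thick that does not fit the isolator. Loose, parked in the block's other hole; to be left there.
- key_block: Fixed wooden parking block, 90 mm (x) by 220 (y), 60 high; origin: centre of its underside. Two round holes, 52 mm across and 50 deep, at y = -65 and +65 mm; a parked key's collar rests on the block's top, its shank hangs in the hole and lifts straight out. Either key may be in either hole.
- key_hole (a point): Centre of the key hole's mouth, level with the top of the isolator's brass plate (58 mm above the table, 80 x 62 mm, on a fixed grey body 110 x 90 mm with a brass hose nozzle on each y side). x runs along the hole, z up. Hole 46 mm (x) by 24 (y), 54 deep: 5 mm of play all round the aligned shank, which enters up to about 15 degrees askew.
Not all that is in view belongs to the job. What is shaped like the gas_key but turquoise is not meant. What is shaped like the water_key but red is not meant.

How it is judged:
At the end, for the whole second after the job is handed in: The gas key stands upright (within 0.1 rad) at rest in the isolator's key hole, its collar on the brass plate (within 4 mm in height and 10 mm sideways), its shank along the hole (within 0.4 rad); the blue key is still upright (within 0.15 rad) in its hole in the block, within 20 mm of where it was (horizontal distance between gas_key and key_hole below 0.01 m and z of gas_key in the frame of key_hole between -0.004 and 0.004 m and angle between the x axis of gas_key and the x axis of key_hole, either way round below 0.4 rad and angle between gas_key's own z axis and vertical below 0.1 rad and linear speed of gas_key below 0.02 m/s and distance of water_key from where it was at the start of the episode below 0.02 m and angle between water_key's own z axis and vertical below 0.15 rad); the robot touches nothing.
It fails at once if the blue key is pulled out of its place (moved more than 30 mm) (distance of water_key from where it was at the start of the episode above 0.03 m).
It also fails if it takes over 40 s, if anything falls off the work surface, if the arm or the gripper's body presses on something with over 40 N, if the wrist force passes 120 N, or if a joint passes its speed limit or range.

### The arm

A 6-joint arm with a two-finger parallel gripper is mounted at the origin on a cart in front of the work surface, level with it; the furniture and walls round the work are solid. World frame = base frame: x ahead of the robot, y to its left, z up, the work surface at z = 0. Lengths are in m, angles in rad, forces in N, time in s.
With the tool pointing down it reaches from about 0.325 to 1 m from the base axis. Payload 5.1 kg.
Tool frame: the origin (TCP) lies on the centre line of the jaws, within the pads' length; the fingertips stand 19 mm ahead of it and the grasp point (between the pads) is the TCP; z points along the fingers, y is the line along which they close (so a half turn about z gives the same grasp; the last joint's range is limited). The gripper opens to 85 mm and grips with 20 to 120 N. Pads are 22 mm wide; open, the fingers measure 114 mm over their backs; the gripper's body (76 mm by 85 mm) begins 54 mm behind the grasp point. The pads swing forward as they close: fully open they stand 13 mm farther back than shut.
Start: joints at [1.14, 0.124, 1.65, -0, 1.367, -0.083], TCP at [0.222, 0.611, 0.25] pointing down, gripper open.
Joint ranges: [-2.61, 2.61], [-1.02, 2.33], [0.03, 2.71], [-1.35, 4.49], [0.32, 2.68], [-2.91, 2.91]. Speed limits (rad/s): [2.57, 2.57, 3.14, 3.14, 3.14, 3.14].

### API

Orientations are given as [roll, pitch, yaw] about the fixed x, y, z axes, in that order (R = Rz(yaw) Ry(pitch) Rx(roll)).
In Python, from workcell import readout, imaging, job gives the robot as it stands. The module is installed in compiled form; this text tells all that it offers.
- The arm moves only by the tool step_arm, never from a script. Its argument "series" is one flat list of numbers, 7 for each row, row after row: the shift along the tool's x, y, z in cm, then the turn, a rotation vector about the tool's x, y, z in degrees, then the finger opening in cm, from 0 to 8.54. A call has 1 to 12 rows; each row is the pose to reach, as a shift and turn from the pose commanded when the call began, along the tool's axes at that moment; what a row does not reach only later rows make up. A row lasts 1/10 s, in which the tool goes at most 50 mm and 8.59 degrees, less where a joint would pass 70% of its speed; a pose out of reach is approached as far as the arm can. A call with a gripper value outside its range is refused whole. The fingers move at their own pace and stop on an object; "newtons" is the grip in N (left out, the last holds). Time passes only in rows, so rows that repeat a pose let the fingers close. It gives the time, the measured TCP pose, the force, the opening and the grip force at its end, in the units of the state.
- readout.read_state(): the state, without advancing time (a new reading comes with each control period).
- imaging.camera(name): name is "side" or "top"; returns a dict with "frame" (400x640x3 uint8, red, green, blue), "mtx" (3x3 intrinsics, pixels), "R" (3x3) and "t" (3): a world point X has camera coordinates R X + t. Camera axes: x right, y down, z forward; pixel columns grow to the right and rows downward; lengths in m; the calibration is good to about 2 mm. A picture is of the moment at which its call begins. There is no depth.
- job.close_job(): hands the job in; it is judged then, once.
The state is a dict: "clock": time; "joint_positions": joint angles; "joint_velocities": joint speeds; "effort": joint torques, N m; "tcp_pos": TCP position; "orientation": TCP orientation; "ft_force": force on the tool from outside, world axes, zero at the start; "wrist_torque": the same for the moment, N m; "width": finger opening in m; "grip_force": force on a finger pad.
Only numpy, scipy, OpenCV 4.12 (cv2) and the standard library are available. Lean on these libraries where they do the work, as an engineer would, in place of code of your own. Each camera call takes 0.05 s, during which the arm holds its last target. There are 200 camera calls.

## Working session

There is one attempt and no reset: what is moved stays moved. The work goes in short steps, Python scripts to look and compute and a tool call to move; the robot and the scene stay as the last step left them, time stands still between calls to the robot, and variables do not carry over. Pictures are saved under pics/ and viewed, at most 10 in all, crops included, and the job is handed in when it is done.

Besides the shell and the picture viewer there is one more tool, called after ">>>" as name(argument=value, ...) on one line, values as JSON. step_arm: Moves the arm, as the interface text tells. Its arguments: {"type":"object","properties":{"series":{"type":"array","items":{"type":"number"}},"newtons":{"type":"number"}},"required":["series"]}

```bash
mkdir -p pics
cat > h.py <<'E'
import numpy as np, cv2
from workcell import readout, imaging, job
def cam(n, save=None):
    c=imaging.camera(n)
    if save: cv2.imwrite('pics/'+save,c['frame'][:,:,::-1])
    return c
def ray(c,u,v,z):
    o=-c['R'].T@c['t']; d=c['R'].T@np.linalg.inv(c['mtx'])@np.array([u,v,1.])
    return o+d*(z-o[2])/d[2]
def proj(c,X):
    p=c['mtx']@(c['R']@np.array(X,float)+c['t']); return p[:2]/p[2]
E
python3 - <<'E'
from h import *
for n in('top','side'):
    c=cam(n,n+'0.png'); print(n,c['mtx'].round(1).tolist(),(-c['R'].T@c['t']).round(3),c['R'].round(2).tolist())
print(readout.read_state())
E
```

```text
top [[373.2, 0.0, 319.5], [0.0, 373.2, 197.3], [0.0, 0.0, 1.0]] [0.357 0.071 0.996] [[-0.02, -1.0, -0.02], [-0.99, 0.02, -0.17], [0.17, 0.01, -0.99]]
side [[451.6, 0.0, 321.6], [0.0, 451.6, 201.5], [0.0, 0.0, 1.0]] [ 0.434 -0.816  0.665] [[1.0, -0.09, 0.01], [-0.04, -0.55, -0.83], [0.08, 0.83, -0.55]]
{'clock': 0.1, 'joint_positions': array([ 1.14041876e+00,  1.24492117e-01,  1.65153835e+00, -4.07067850e-06,
        1.36751176e+00, -8.26152151e-02]), 'joint_velocities': array([-1.18218018e-03, -2.07036206e-03, -8.22868960e-04, -2.49394642e-03,
        1.13200013e-03, -4.31281504e-05]), 'effort': array([ 4.94988053e-04, -4.24930501e+01, -3.66653681e+01, -1.38723349e-04,
        3.97641285e-03, -4.89119060e-06]), 'tcp_pos': array([0.22133759, 0.61060375, 0.24914157]), 'orientation': array([-3.13964940e+00, -1.56909604e-04,  2.79383098e+00]), 'ft_force': array([-0.44845222, -0.22206408, -0.25552109]), 'wrist_torque': array([-0.01286082,  0.02165035, -0.00242783]), 'grip_force': 0.0, 'width': 0.08538788240199538}
```

View pics/top0.png

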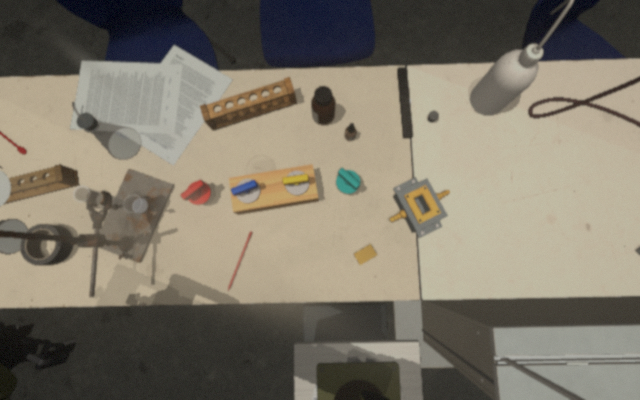

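View pics/side0.png

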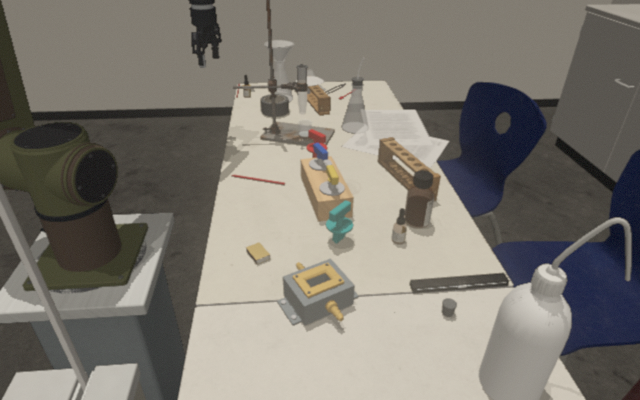

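The top view shows these candidates:
- Yellow handle at (296,181) in the block: this is the gas key, the only yellow T-handle.
- Blue handle at (244,187) in the block: the water key, which stays put.
- Red at (197,192) and turquoise at (348,181), both outside the block: decoys.

The isolator's hole is at (423,205). Next I'll measure and make one enlarged crop.

```bash
cat > m.py <<'E'
from h import *
def rect(c,mask,near,z,name):
    n,l,s,ce=cv2.connectedComponentsWithStats(mask.astype(np.uint8))
    i=min((i for i in range(1,n) if s[i,4]>15),key=lambda i:np.hypot(*(ce[i]-near)))
    ys,xs=np.where(l==i)
    P=np.array([ray(c,u,v,z)[:2] for u,v in zip(xs,ys)],np.float32)*1000
    r=cv2.minAreaRect(P); 
    m=P.mean(0); w,V=np.linalg.eigh(np.cov((P-m).T)); a=np.degrees(np.arctan2(V[1,1],V[0,1]))%180
    print(name,'px',ce[i].round(1),s[i,4],'mean',m.round(1),'rect',np.round(r[0],1),np.round(r[1],1),round(r[2],1),'axis',round(a,1)); return l==i
def hsv(c): return cv2.cvtColor(c['frame'],cv2.COLOR_RGB2HSV).astype(int)
E
python3 - <<'E'
from m import *
c=cam('top'); H,S,V=np.moveaxis(hsv(c),2,0)
rect(c,(H>22)&(H<35)&(S>170)&(V>120),(296,181),.114,'yellow')
rect(c,(H>105)&(H<130)&(S>120)&(V>60),(244,187),.114,'blue')
rect(c,(H>80)&(H<95)&(S>120)&(V>60),(348,181),.09,'turq')
brass=(H>12)&(H<30)&(S>120)&(V>110)
x=np.zeros(H.shape,bool); x[185:225,400:445]=1
rect(c,brass&x,(423,205),.058,'plate')
print(H[205,415:432],S[205,415:432],V[205,415:432]);print(H[176:188,296],S[176:188,296],V[176:188,296])
a=cv2.resize(c['frame'][150:250,220:460],None,fx=3.3,fy=3.3,interpolation=2)[:,:,::-1]
cv2.imwrite('pics/crop1.png',a)
E
```

```text
yellow px [301.3 177.9] 30 mean [553.9 126.8] rect [553.1 127.6] [11.7 28. ] 10.2 axis 88.3
blue px [244.9 186.5] 106 mean [535.7 263.4] rect [535.7 266. ] [13.4 56.2] 17.6 axis 109.6
turq px [347.4 180.9] 367 mean [549.  14.] rect [547.9  13.8] [53.5 52.5] 72.2 axis 26.2
plate px [422.1 203.8] 550 mean [ 492.2 -174.7] rect [ 492.6 -174.6] [77.4 61. ] 25.0 axis 25.0
[19 20 18 17 27 34 26 21 30 23 26 18 17 19 19 19 20] [153 140 104  52  22  18  17  20  23  33  29  68 102 135 148 148 150] [185 168 144 123 117 116 108  90  76  70  70  82 105 136 164 186 190]
[24 24 25 25 25 24 23 24 24 21 16 17] [156 172 166 172 168 167 173 158 123  65  33  28] [185 191 192 190 185 165 133 131 143 146 160 172]
```

View pics/crop1.png

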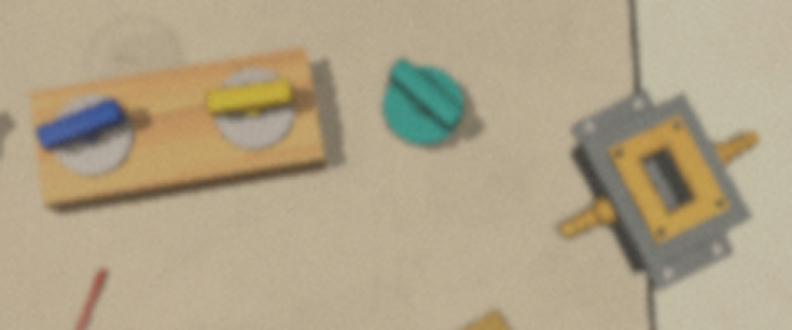

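The crop shows the yellow T-handle in the block's right hole (crop 255,97), with blue in the left hole. The turquoise key stands outside the block. The isolator's plate is centred at (667,178) with its hole along the long side. I'll refine the yellow handle and the hole.

Run:
```python
from m import *
c=cam('top'); H,S,V=np.moveaxis(hsv(c),2,0)
y=(H>21)&(H<35)&(S>125)
rect(c,y&(V>155),(296,181),.114,'yellow top')
rect(c,y&(V>100),(296,181),.110,'yellow all')
x=np.zeros(H.shape,bool); x[190:220,408:438]=1
rect(c,x&(S<90)&(V<140),(423,205),.058,'hole')
s=cam('side'); H,S,V=np.moveaxis(hsv(s),2,0)
y=(H>21)&(H<35)&(S>125)&(V>90)
n,l,st,ce=cv2.connectedComponentsWithStats(y.astype(np.uint8)); i=min((i for i in range(1,n) if st[i,4]>15),key=lambda i:np.hypot(*(ce[i]-(333,173))));print(ce[i],st[i],'pred',proj(s,[.55,.134,.102]))
# two-view height check of handle centre
H,S,V=np.moveaxis(hsv(c),2,0)
rect(s,(H>999)|y,(333,173),.102,'side@.102')
```

```text
yellow top px [294.8 178.4] 153 mean [552.9 142.6] rect [552.9 142.9] [15.1 61. ] 7.6 axis 97.5
yellow all px [295.1 179.1] 185 mean [552.2 142.2] rect [550.5 142.8] [21.7 61.2] 7.4 axis 96.6
hole px [421.5 204.1] 136 mean [ 491.4 -173.3] rect [ 491.1 -173.6] [42.8 20.7] 23.0 axis 25.6
[331.69387755 171.36734694] [328 166   9  12  49] pred [330.7833308  176.21854587]
side@.102 px [331.7 171.4] 49 mean [554.8 157.7] rect [554.4 157. ] [13.3 56. ] 7.6 axis 96.5
```

```bash
cat >> m.py <<'E'
def rel(p,yawdeg):
    s=readout.read_state(); from scipy.spatial.transform import Rotation as R
    A=R.from_euler('xyz',s['orientation']); B=R.from_euler('xyz',[180,0,yawdeg],degrees=True)
    print('now',s['tcp_pos'].round(4),np.degrees(s['orientation']).round(1),'shift cm',(A.inv().apply(np.array(p)-s['tcp_pos'])*100).round(2),'turn',np.degrees((A.inv()*B).as_rotvec()).round(1))
E
python3 - <<'E'
from m import *
c=cam('top');s=cam('side')
for p in [(130,170),(173,183),(150,260),(105,250),(100,200)]: print(p,ray(c,*p,0).round(3)[:2])
for p in [(283,122),(334,128),(320,143),(262,138),(275,135)]: print('side',p,ray(s,*p,0).round(3)[:2])
print(proj(c,[.2213,.61,.25]),proj(c,[.35,.4,.25]))
rel([.36,.35,.25],130); rel([.553,.1425,.25],97.5)
a=np.hstack([cv2.resize(c['frame'][140:310,0:200],(400,340)),cv2.resize(s['frame'][0:170,180:380],(400,340))])[:,:,::-1]
cv2.imwrite('pics/stand.png',a)
E
```

```text
(130, 170) [0.613 0.608]
(173, 183) [0.573 0.487]
(150, 260) [0.366 0.539]
(105, 250) [0.395 0.661]
(100, 200) [0.53  0.685]
side (283, 122) [0.441 0.701]
side (334, 128) [0.618 0.637]
side (320, 143) [0.559 0.523]
side (262, 138) [0.368 0.574]
side (275, 135) [0.412 0.595]
[ 48.84026338 336.52278261] [160.19988838 266.69797257]
now [0.2215 0.611  0.25  ] [-180.    -0.   160.1] shift cm [-2.191e+01 -1.981e+01  1.000e-02] turn [-0.   0.  30.1]
now [0.2215 0.611  0.25  ] [-180.    -0.   160.1] shift cm [-4.713e+01 -3.274e+01  2.000e-02] turn [-0.   0.  62.6]
```

View pics/stand.png

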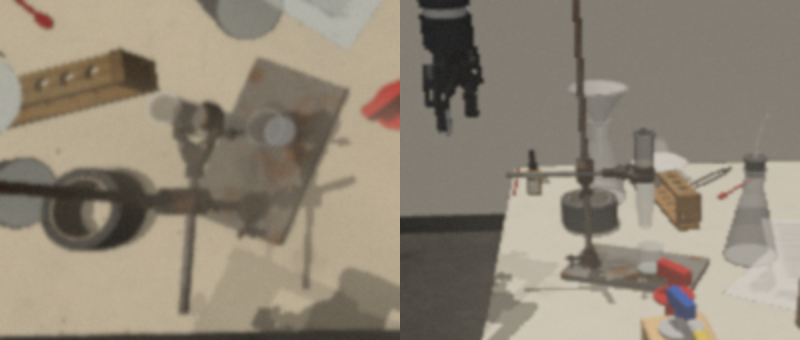

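The stand's rod base is near (0.41,0.59), and its bar reaches towards the robot. I'll leave by going -y at small x first, then out to the key.

>>> step_arm(series=[-8.5, -23.5, 0, 0, 0, 20, 8.5, -8.5, -23.5, 0, 0, 0, 20, 8.5, -8.5, -23.5, 0, 0, 0, 20, 8.5, -8.5, -23.5, 0, 0, 0, 20, 8.5, -8.5, -23.5, 0, 0, 0, 20, 8.5, -26.5, -31.9, 0, 0, 0, 62.6, 8.5, -26.5, -31.9, 0, 0, 0, 62.6, 8.5, -26.5, -31.9, 0, 0, 0, 62.6, 8.5, -26.5, -31.9, 0, 0, 0, 62.6, 8.5, -47.1, -32.7, 0, 0, 0, 62.6, 8.5, -47.1, -32.7, 0, 0, 0, 62.6, 8.5, -47.1, -32.7, 0, 0, 0, 62.6, 8.5])

```text
clock: 1.55
tcp_pos: [0.5027, 0.1628, 0.2506]
orientation: [3.141, -0.0, 1.7]
ft_force: [-0.3, 2.2, 1.2]
width: 0.0849
grip_force: 0.0
```

```bash
python3 -c "
from m import *
rel([.553,.1425,.19],97.5)"
```

```text
now [0.5027 0.1628 0.2506] [179.9  -0.   97.4] shift cm [-2.67  4.72  6.07] turn [ 0.1 -0.  -0.1]
```

>>> step_arm(series=[-2.7, 4.7, 6, 0, 0, 0, 8.5, -2.7, 4.7, 6, 0, 0, 0, 8.5, -2.7, 4.7, 6, 0, 0, 0, 8.5, -2.7, 4.7, 6, 0, 0, 0, 8.5])

```text
clock: 1.95
tcp_pos: [0.5506, 0.1436, 0.1899]
orientation: [-3.14, -0.0, 1.701]
ft_force: [-0.3, -0.1, -0.3]
width: 0.0851
grip_force: 0.0
```

```bash
python3 -c "
from m import *
rel([.553,.1425,.103],97.5)
c=cam('top');s=cam('side')
a=np.hstack([cv2.resize(c['frame'][120:240,230:370],(467,400)),cv2.resize(s['frame'][90:230,270:390],(333,400))])[:,:,::-1]
cv2.imwrite('pics/above.png',a)"
```

```text
now [0.5506 0.1436 0.1899] [-179.9   -0.    97.4] shift cm [-0.14  0.24  8.69] turn [-0.1 -0.  -0.1]
```

View pics/above.png

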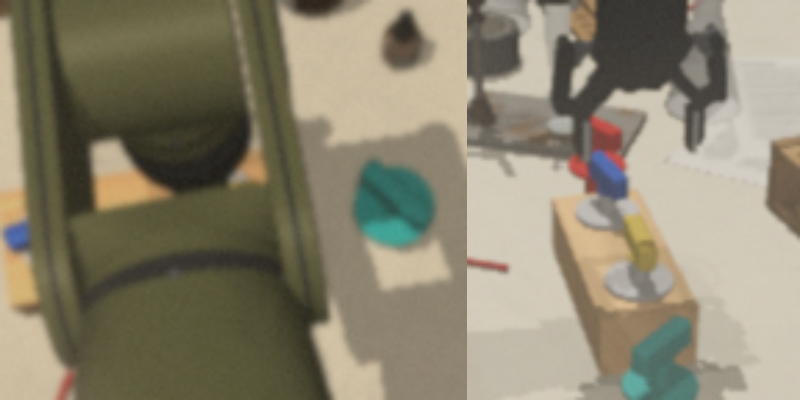

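The side view shows the open jaws straddling the yellow handle, at crop (640,240), with blue well clear. I'll descend and grip.

>>> step_arm(series=[-0.1, 0.2, 3, 0, 0, 0, 8.5, -0.1, 0.2, 6, 0, 0, 0, 8.5, -0.1, 0.2, 8, 0, 0, 0, 8.5, -0.1, 0.2, 8.7, 0, 0, 0, 8.5, -0.1, 0.2, 8.7, 0, 0, 0, 8.5])

```text
clock: 2.55
tcp_pos: [0.5527, 0.1435, 0.1039]
orientation: [3.141, -0.0, 1.702]
ft_force: [-0.1, 0.2, 1.1]
width: 0.085
grip_force: 0.0
```

>>> step_arm(series=[0, 0, 0, 0, 0, 0, 1, 0, 0, 0, 0, 0, 0, 1, 0, 0, 0, 0, 0, 0, 1, 0, 0, 0, 0, 0, 0, 1, 0, 0, 0, 0, 0, 0, 1, 0, 0, 0, 0, 0, 0, 1, 0, 0, 0, 0, 0, 0, 1, 0, 0, 0, 0, 0, 0, 1], newtons=50)

```text
clock: 3.35
tcp_pos: [0.5537, 0.143, 0.1043]
orientation: [3.14, -0.0, 1.701]
ft_force: [-1.7, 0.2, 5.3]
width: 0.0182
grip_force: 48.8
```

>>> step_arm(series=[0, 0, -2, 0, 0, 0, 1, 0, 0, -4, 0, 0, 0, 1, 0, 0, -8, 0, 0, 0, 1, 0, 0, -12, 0, 0, 0, 1, 0, 0, -12, 0, 0, 0, 1, 0, 0, -12, 0, 0, 0, 1])

```text
clock: 3.95
tcp_pos: [0.5532, 0.1429, 0.2236]
orientation: [3.141, -0.0, 1.701]
ft_force: [-0.0, -0.3, -2.1]
width: 0.0183
grip_force: 49.2
```

Run:
```python
from m import *
rel([.492,-.174,.2243],25.3)
s=cam('side'); H,S,V=np.moveaxis(hsv(s),2,0)
y=(H>21)&(H<35)&(S>125)&(V>90); y[:, :290]=0; y[:,400:]=0
b=(H>105)&(H<130)&(S>120)&(V>60); print(np.argwhere(b).mean(0))
cv2.imwrite('pics/lift.png',cv2.resize(s['frame'][40:220,260:420],(640,600))[:,:,::-1][:600])
print(readout.read_state()['width'])
```

```text
now [0.5532 0.1429 0.2236] [179.9  -0.   97.5] shift cm [-30.62 -10.19  -0.08] turn [ 0.  -0.  72.2]
[291.67787032 598.16567519]
0.01856571398082411
```

View pics/lift.png

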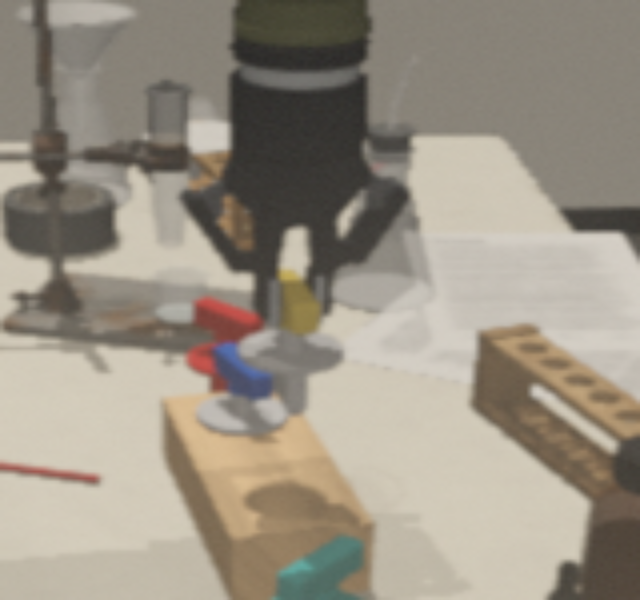

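The gas key hangs upright in the jaws, and blue is still parked at crop (240,400). Moving above the isolator.

>>> step_arm(series=[-3.4, -1.1, 0, 0, 0, 8, 1, -6.8, -2.2, 0, 0, 0, 16, 1, -10.2, -3.4, 0, 0, 0, 24, 1, -13.6, -4.5, 0, 0, 0, 32, 1, -17, -5.7, 0, 0, 0, 40, 1, -20.4, -6.8, 0, 0, 0, 48, 1, -23.8, -7.9, 0, 0, 0, 56, 1, -27.2, -9, 0, 0, 0, 64, 1, -30.6, -10.2, 0, 0, 0, 72.2, 1, -30.6, -10.2, 0, 0, 0, 72.2, 1, -30.6, -10.2, 0, 0, 0, 72.2, 1, -30.6, -10.2, 0, 0, 0, 72.2, 1])

```text
clock: 5.2
tcp_pos: [0.4912, -0.1728, 0.2216]
orientation: [-3.139, 0.002, 0.442]
ft_force: [0.6, 0.2, -1.8]
width: 0.0183
grip_force: 49.3
```

```bash
python3 -c "
from m import *
rel([.492,-.174,.165],25.3)"
```

```text
now [ 0.4912 -0.1728  0.2216] [-1.798e+02  1.000e-01  2.540e+01] shift cm [0.03 0.16 5.66] turn [-0.2  0.1  0.1]
```

>>> step_arm(series=[0, 0.1, 3, 0, 0, 0, 1, 0, 0.1, 5.6, 0, 0, 0, 1, 0, 0.1, 5.6, 0, 0, 0, 1, 0, 0.1, 5.6, 0, 0, 0, 1])

```text
clock: 5.6
tcp_pos: [0.4921, -0.1736, 0.1669]
orientation: [-3.14, 0.001, 0.443]
ft_force: [0.1, -0.7, -1.2]
width: 0.0184
grip_force: 49.3
```

Run:
```python
from m import *
rel([.492,-.174,.102],25.3)
s=cam('side'); x0,y0=250,200;f=5
a=cv2.resize(s['frame'][y0:y0+110,x0:x0+140],None,fx=f,fy=f,interpolation=2).copy()
z=readout.read_state()['tcp_pos'][2]
from numpy import cos,sin
t=np.radians(25.3)
def poly(w,d,zz,col,cx=.492,cy=-.174):
    P=[proj(s,[cx+a1*w/2*cos(t)-b1*d/2*sin(t),cy+a1*w/2*sin(t)+b1*d/2*cos(t),zz]) for a1,b1 in((-1,-1),(-1,1),(1,1),(1,-1))]
    cv2.polylines(a,[np.int32((np.array(P)-(x0,y0)+.5)*f)],True,col,1)
poly(.08,.062,.058,(255,0,0)); poly(.046,.024,.058,(0,255,0)); 
p=readout.read_state()['tcp_pos']; poly(.03,.009,z-.086,(255,0,255),p[0],p[1])
cv2.imwrite('pics/pre.png',a[:,:,::-1])
```

```text
now [ 0.4921 -0.1736  0.1669] [-1.799e+02  1.000e-01  2.540e+01] shift cm [-0.02  0.04  6.49] turn [-0.1  0.1  0.1]
```

View pics/pre.png

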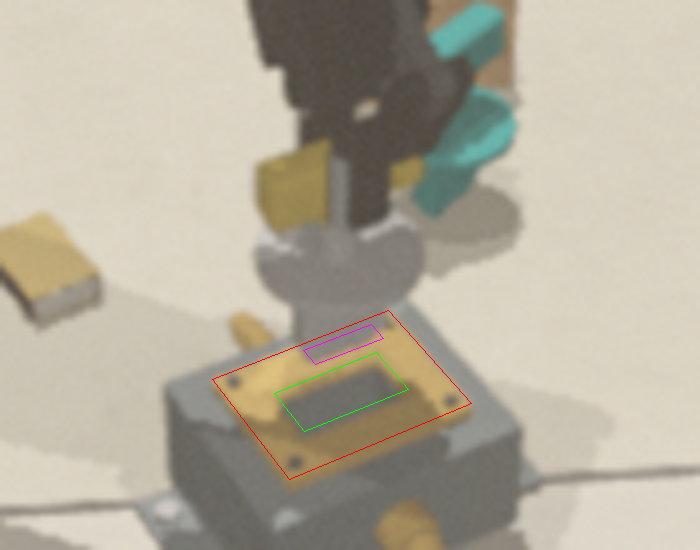

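The side crop shows the shank tip (about 293–385, 345) right behind and above the hole (about 342,397), and parallel to it. That is within the play, with a nudge of about 1 mm in tool y. Lowering and watching the force.

>>> step_arm(series=[0, 0.1, 1.5, 0, 0, 0, 1, 0, 0.1, 2.2, 0, 0, 0, 1, 0, 0.1, 2.8, 0, 0, 0, 1, 0, 0.1, 3.3, 0, 0, 0, 1, 0, 0.1, 3.3, 0, 0, 0, 1])

```text
clock: 6.15
tcp_pos: [0.4921, -0.1754, 0.1333]
orientation: [-3.14, 0.001, 0.441]
ft_force: [0.1, -0.3, -2.0]
width: 0.0185
grip_force: 49.3
```

>>> step_arm(series=[0, 0, 0.8, 0, 0, 0, 1, 0, 0, 1.6, 0, 0, 0, 1, 0, 0, 2.3, 0, 0, 0, 1, 0, 0, 2.7, 0, 0, 0, 1, 0, 0, 2.9, 0, 0, 0, 1, 0, 0, 2.9, 0, 0, 0, 1])

```text
clock: 6.75
tcp_pos: [0.4925, -0.1755, 0.1049]
orientation: [-3.141, 0.0, 0.441]
ft_force: [-0.5, -1.1, -2.6]
width: 0.0183
grip_force: 49.3
```

>>> step_arm(series=[0, 0, 0.1, 0, 0, 0, 1, 0, 0, 0.2, 0, 0, 0, 1, 0, 0, 0.3, 0, 0, 0, 1, 0, 0, 0.3, 0, 0, 0, 1])

```text
clock: 7.15
tcp_pos: [0.4927, -0.1756, 0.1024]
orientation: [3.141, -0.0, 0.441]
ft_force: [0.5, 0.2, -2.2]
width: 0.0183
grip_force: 49.3
```

>>> step_arm(series=[0, 0, 0.1, 0, 0, 0, 1, 0, 0, 0.1, 0, 0, 0, 1])

```text
clock: 7.35
tcp_pos: [0.4928, -0.1756, 0.1023]
orientation: [-3.141, 0.0, 0.441]
ft_force: [-3.7, 2.6, 4.7]
width: 0.0183
grip_force: 49.9
```

>>> step_arm(series=[0, 0, 0, 0, 0, 0, 4, 0, 0, 0, 0, 0, 0, 7, 0, 0, 0, 0, 0, 0, 8.5, 0, 0, 0, 0, 0, 0, 8.5, 0, 0, 0, 0, 0, 0, 8.5, 0, 0, 0, 0, 0, 0, 8.5, 0, 0, 0, 0, 0, 0, 8.5])

```text
clock: 8.05
tcp_pos: [0.4926, -0.1756, 0.1013]
orientation: [3.142, -0.0, 0.441]
ft_force: [-0.1, 0.4, 0.5]
width: 0.085
grip_force: 0.0
```

>>> step_arm(series=[0, 0, -2, 0, 0, 0, 8.5, 0, 0, -5, 0, 0, 0, 8.5, 0, 0, -10, 0, 0, 0, 8.5, 0, 0, -15, 0, 0, 0, 8.5, -5, 0, -15, 0, 0, 0, 8.5, -10, 0, -15, 0, 0, 0, 8.5, -12, 0, -15, 0, 0, 0, 8.5, -12, 0, -15, 0, 0, 0, 8.5])

```text
clock: 8.85
tcp_pos: [0.3825, -0.2276, 0.2515]
orientation: [3.141, -0.0, 0.438]
ft_force: [-0.3, 0.3, 0.1]
width: 0.0848
grip_force: 0.0
```

Run:
```python
from m import *
c=cam('top');s=cam('side'); H,S,V=np.moveaxis(hsv(c),2,0)
rect(c,(H>21)&(H<35)&(S>125)&(V>100),proj(c,[.492,-.174,.112]),.112,'yellow')
rect(c,(H>105)&(H<130)&(S>120)&(V>60),(244,187),.114,'blue')
a=np.hstack([cv2.resize(c['frame'][150:250,370:470],(400,400)),cv2.resize(s['frame'][210:310,260:360],(400,400))])[:,:,::-1]
cv2.imwrite('pics/end.png',a)
```

```text
yellow px [427.2 201.2] 204 mean [ 490.3 -173.1] rect [ 489.7 -171.4] [60.3 24.8] 26.7 axis 24.2
blue px [244.6 186.7] 107 mean [535.4 264.1] rect [535.2 266.2] [12.6 55.5] 17.6 axis 108.8
```

View pics/end.png

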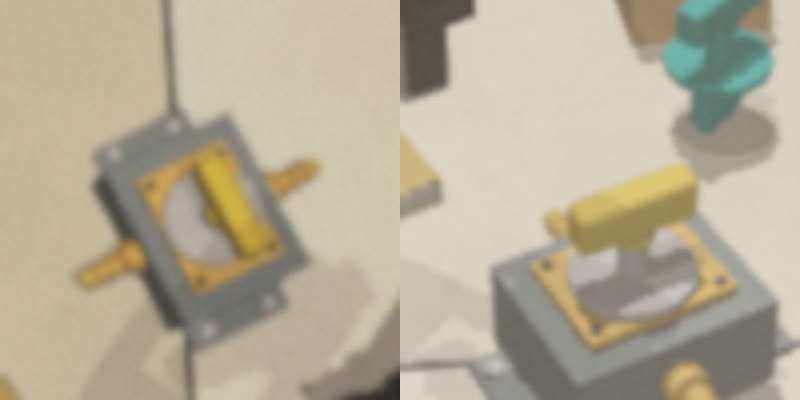

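The collar lies flat on the plate, centred to within about 3 mm with the handle along the hole. The blue key has not moved and the arm is clear, so I'm handing in.

```bash
python3 -c "
from workcell import job
print(job.close_job())"
```

```text
the job is handed in; nothing more can be done
None
```

The gas key is fully home in the isolator with its collar flat on the plate, the gripper has let go, the blue key is still parked in the block, and the job is handed in at about 9 s; no verdict was returned.

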